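# Flip the reader's shield plate over the sample bay

## Task

Close the sample bay of the black reader: with the fingertips, push its hinged metal shield plate up by the tab side, over its spine, and press it fully flat over the sample bay on the other side, without slamming or forcing it. Only push it: do not pinch the plate, do not lift or shove the reader, and leave the beaker, tube, tip box and tube rack standing where they are. Finish with the hand clear.

Things in the scene. Friction and masses are not known exactly. Their poses are not given: they have to be found in the camera images.
- reader: Loose black bench instrument, 2.6 kg, 225 (x) x 240 (y) x 60 (z) mm. Origin at the centre of its underside, z up; its front (-x) faces roughly to the robot's left, its +y side away from the robot. Its deck is 60 mm above the table. A hinge spine crosses the deck along y; behind it (+x) is the sample bay, before it (-x) a bare rest, along its +y side a flat display that the plate does not cover.
- spine (a point): Middle of the shield plate's hinge axis, 68 mm above the table, fixed in the reader at x -15, y -30 mm from its origin; axes as the reader's. The hinge axis runs along y.
- bay (a point): Centre of the sample bay on the deck (a dark well with a white chip in a low rubber frame, 76 x 110 mm), 62 mm behind the spine; axes as the reader's.
- tab (a point): Middle of the free edge of the shield plate's finger tab, at mid-thickness; moves with the plate. Plate: flat aluminium, 5 mm thick, 0.14 kg, 150 mm wide along y, reaching 110 mm from the hinge axis; the tab, 50 mm wide in the middle of the free edge, reaches 128 mm. At angle 0 the underside is 5 mm above the deck and plate and tab overhang the reader's front face by 30 mm.
- shield (a joint): Hinge angle, rad: 0 = flat over the front rest, 1.57 = upright, 3.14 = flat over the sample bay (stop). Angle q puts the tab at 128 mm x (-cos q, 0, sin q) from the spine in the reader's axes. Starts slightly raised. Stiff hinge (friction about 0.14 N m): the plate stays at whatever angle it is left; some 2 to 3 N at the tab move it.
- beaker: Bystander: glass beaker, 72 mm across, 95 mm high, standing on the table near the reader; origin at the centre of its underside, z up.
- tube: Bystander: white sample tube, 29 mm across with a blue cap 35 mm across, 114 mm high, standing upright on the table near the reader; origin at the centre of its underside, z up.
- tipbox: Bystander: blue pipette tip box, 92 x 122 x 75 mm, on the table beyond the reader's +y side; origin at the centre of its underside, z up.
- rack: Bystander: yellow tube rack with tubes, 100 x 200 mm, 60 mm high and 120 mm with the tubes, on the table behind the reader; origin at the centre of its underside, z up.

How it is judged:
By the outcome, as a careful person would: the job done as asked, in the order asked, and still so for the second after the job is handed in, with the robot touching nothing.
It also fails if it takes over 48 s, if anything falls off the work surface, if the arm or the gripper's body presses on something with over 40 N, if the wrist force passes 120 N, or if a joint passes its speed limit or range.

## Robot

A 7-joint arm with a two-finger parallel gripper is mounted at the origin on the work surface. World frame = base frame: x ahead of the robot, y to its left, z up, the work surface at z = 0. Lengths are in m, angles in rad, forces in N, time in s.
With the tool pointing down it reaches from about 0.35 to 0.9 m from the base axis. Payload 8.1 kg.
Tool frame: the origin (TCP) lies at the very end of the fingers, on their centre line; the grasp point (between the pads) lies 19 mm behind it; z points along the fingers, y is the line along which they close (so a half turn about z gives the same grasp; the last joint's range is limited). The gripper opens to 92 mm and grips with 3 to 60 N. Pads are 19 mm wide; open, the fingers measure 130 mm over their backs; the gripper's body (75 mm by 190 mm) begins 47 mm behind the grasp point.
Start: joints at [1.096, 0.434, 0.025, 1.573, -0.012, 1.134, -0.075], TCP at [0.227, -0.582, 0.227] pointing down, gripper open.
Joint ranges: [-2.62, 2.62], [-0.44, 2.09], [-1.27, 1.32], [0.08, 2.57], [-1.32, 4.46], [0.12, 2], [-2.74, 2.74]. Speed limits (rad/s): [2.22, 2.22, 3.01, 3.01, 3.14, 3.14, 3.14].

## Interface

Orientations are given as a rotation vector (axis times angle).
In Python, from cell import arm gives the robot as it stands.
- The arm moves only by the tool jog_arm, never from a script. Its argument "rows" is a list of rows, each a list of 3 entries, a list of its own where there are three numbers: the shift along the world's x, y, z in cm, then the turn, a rotation vector about the world's x, y, z in degrees, then the opening, from 0 (shut) to 1 (fully open). A call has 1 to 8 rows; each row is the pose to reach, as a shift and turn from the pose commanded when the call began; what a row does not reach only later rows make up. A row lasts 1/8 s, in which the tool goes at most 62.5 mm and 10.7 degrees, less where a joint would pass 70% of its speed; a pose out of reach is approached as far as the arm can. A call with a gripper value outside its range is refused whole. The fingers move at their own pace and stop on an object; "newtons" is the grip in N (left out, the last holds). Time passes only in rows, so rows that repeat a pose let the fingers close. It gives the time, the measured TCP pose, the force, the opening and the grip force at its end, in the units of the state.
- arm.observe(): the state, without advancing time (a new reading comes with each control period).
- arm.get_image(name): name is "scene" or "side" or "wrist"; returns a dict with "img" (480x640x3 uint8, red, green, blue), "depth" (480x640 float32, m along the optical axis (not along the pixel's ray), 0 where there is no reading), "fx", "fy", "cx", "cy" (pixels), "rvec" (rotation vector, rad) and "tvec" (3), from world to camera coordinates, as OpenCV has them; the wrist camera has in their place "mount" (4x4, takes a point from camera to tool coordinates, whose origin is the TCP and whose axes are the flange's). Camera axes: x right, y down, z forward; pixel columns grow to the right and rows downward; lengths in m; the calibration is good to about 2 mm. A picture is of the moment at which its call begins: read the wrist's pose just before it.
- arm.sign_off(): hands the job in; it is judged then, once.
The state is a dict: "clock": time; "joints": joint angles; "dq": joint speeds; "joint_efforts": joint torques, N m; "position": TCP position; "ee_rot": TCP orientation; "force": force on the tool from outside, world axes, zero at the start; "ft_torque": the same for the moment, N m; "width": opening from 0.0 (shut) to 1.0 (fully open); "gripper_force": force on a finger pad.
Only numpy, scipy, OpenCV 4.12 (cv2) and the standard library are available. Lean on these libraries where they do the work, as an engineer would, in place of code of your own. Each camera call takes 0.05 s, during which the arm holds its last target. There are 200 camera calls.

## Working session

There is one attempt and no reset: what is moved stays moved. The work goes in short steps, Python scripts to look and compute and a tool call to move; the robot and the scene stay as the last step left them, time stands still between calls to the robot, and variables do not carry over. Pictures are saved under pics/ and viewed, at most 10 in all, crops included, and the job is handed in when it is done.

Besides the shell and the picture viewer there is one more tool, called as name([rows], argument=value, ...), one row to a line, values as JSON. jog_arm: Moves the arm, as the interface text tells. Its arguments: {"type":"object","properties":{"rows":{"type":"array","items":{"type":"array"}},"newtons":{"type":"number"}},"required":["rows"]}

```bash
ls; mkdir -p pics; cat > h.py <<'E'
import numpy as np, cv2
from cell import arm
def cloud(d):
    v,u=np.mgrid[0:480,0:640]; z=d["depth"]
    P=np.stack([(u-d["cx"])/d["fx"]*z,(v-d["cy"])/d["fy"]*z,z],-1)
    R=cv2.Rodrigues(np.array(d["rvec"],float))[0]
    return (P-np.array(d["tvec"]).ravel())@R
E
python3 - <<'E'
from h import *
import pickle
print(arm.observe())
for n in("scene","side"):
    d=arm.get_image(n); pickle.dump(d,open(n+".pkl","wb"))
    cv2.imwrite(f"pics/{n}0.png",d["img"][...,::-1])
    R=cv2.Rodrigues(np.array(d["rvec"],float))[0]; print(n,-R.T@np.array(d["tvec"]).ravel(),R[2])
E
```

```text
pics
{'clock': 0.0, 'joints': array([ 1.09641947,  0.43522661,  0.02493547,  1.57410736, -0.01159278,
        1.13398257, -0.0751143 ]), 'dq': array([ 3.29739858e-04,  4.13653100e-04, -1.09845975e-03, -9.94841427e-04,
        9.59783538e-05,  6.08525582e-04, -6.13745187e-04]), 'joint_efforts': array([-9.51898869e-05, -6.67852736e+01,  9.84710902e-01, -3.14453602e+01,
       -6.05778024e-02,  4.29258286e-02,  2.02144670e-04]), 'position': array([ 0.22682235, -0.58183699,  0.22593831]), 'ee_rot': array([-3.08598892e+00, -5.80274357e-01,  6.63735294e-04]), 'force': array([0.15717857, 0.13224772, 0.8907724 ]), 'ft_torque': array([0.00546677, 0.03139881, 0.00689702]), 'gripper_force': 0.0, 'width': 1.0017586661594367}
scene [1.20098221 0.50444943 0.70480914] [-0.58989553 -0.49187809 -0.64037427]
side [ 0.21131992 -0.51847519  0.54646222] [ 0.49624678  0.63672787 -0.59018366]
```

View pics/scene0.png

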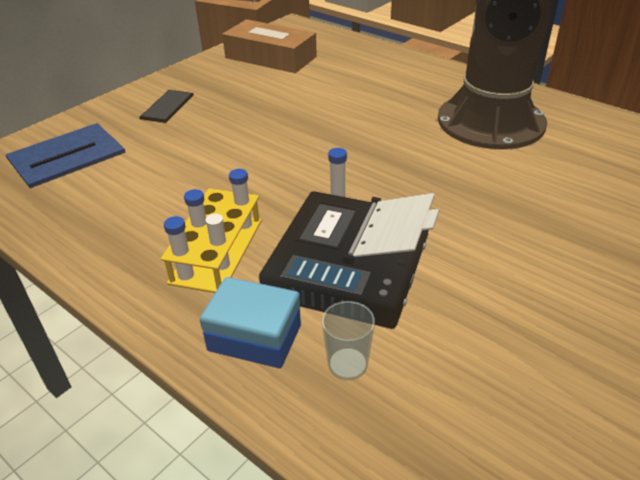

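View pics/side0.png

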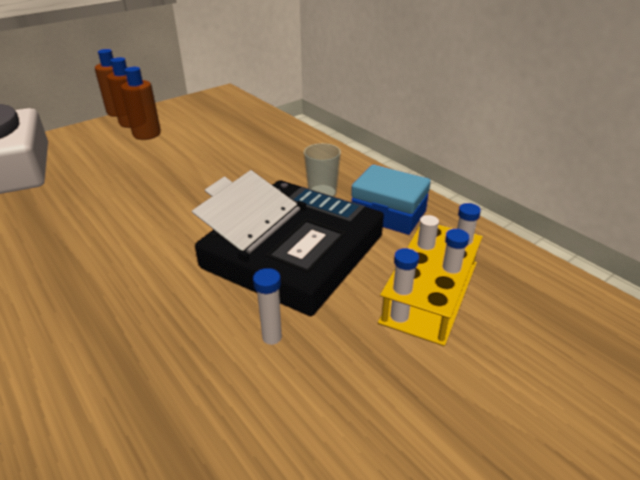

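The scene view shows the reader centred near (350,255), with the plate raised about 0.4 rad and its tab at (432,215). The rack is at (215,235), the tip box at (250,320), the beaker at (348,340) and the tube at (338,175). The side view agrees: tab at (218,187), chip at (307,243), tube at (268,305).

```bash
cat > m.py <<'E'
from h import *
import pickle
for n,box in(("scene",(255,185,445,330)),("side",(190,165,390,320))):
    d=pickle.load(open(n+".pkl","rb")); W=cloud(d); hsv=cv2.cvtColor(d["img"],cv2.COLOR_RGB2HSV)
    m=np.zeros((480,640),bool); m[box[1]:box[3],box[0]:box[2]]=1; m&=d["depth"]>0
    S,V=hsv[...,1],hsv[...,2]
    dk=m&(V<75)&(abs(W[...,2]-.06)<.006)
    nl,L,st,_=cv2.connectedComponentsWithStats(dk.astype(np.uint8)); dk=L==1+st[1:,4].argmax()
    print(n,"deck",dk.sum(),np.median(W[dk][:,2]),cv2.minAreaRect((W[dk][:,:2]*1000).astype(np.float32)))
    pl=m&(V>120)&(S<60)&(W[...,2]>.072)
    nl,L,st,_=cv2.connectedComponentsWithStats(pl.astype(np.uint8)); pl=L==1+st[1:,4].argmax()
    P=W[pl]; c=P.mean(0); nn=np.linalg.svd(P-c,full_matrices=0)[2][2]; nn*=np.sign(nn[2])
    print(" plate",pl.sum(),c,nn,"tilt",np.arccos(nn[2]),"dir",np.degrees(np.arctan2(nn[1],nn[0])),"zmax",P[:,2].max(),"tip",P[P[:,2]>P[:,2].max()-.004].mean(0))
    fl=W[...,2]; ch=m&(V>150)&(S<50)&(abs(fl-.06)<.008)
    nl,L,st,ce=cv2.connectedComponentsWithStats(ch.astype(np.uint8)); k=1+st[1:,4].argmax(); print(" chip",st[k],W[L==k].mean(0))
    bl=(hsv[...,0]>100)&(hsv[...,0]<125)&(S>120)&(d["depth"]>0)&(W[...,2]>.085)&(W[...,2]<.13)
    nl,L,st,ce=cv2.connectedComponentsWithStats(bl.astype(np.uint8))
    for k in range(1,nl):
        if st[k,4]>40: print(" blue",ce[k],st[k,4],W[L==k].mean(0))
    t=(fl>.02)&(fl<.13)&(W[...,0]>.3)&(W[...,0]<1)&(abs(W[...,1])<.5)
    for nm,lo,hi in(("yellow",18,32),("lid",90,105)):
        q=t&(hsv[...,0]>=lo)&(hsv[...,0]<=hi)&(S>90)&(V>100)&(fl>.05)&(fl<.09)
        if q.sum(): print(" ",nm,q.sum(),cv2.minAreaRect((W[q][:,:2]*1000).astype(np.float32)))
E
python3 m.py
```

```text
scene deck 6278 0.05886611811300242 ((603.9849243164062, 48.66937255859375), (241.24569702148438, 221.5492401123047), 19.724292755126953)
 plate 3312 [0.55461296 0.10784612 0.09430216] [ 0.13052908 -0.35826807  0.9244491 ] tilt 0.3912080334904575 dir -69.98161993438175 zmax 0.11982845751706812 tip [0.53165279 0.15787192 0.11707003]
 chip [314 210  28  28 430] [ 0.58991288 -0.00785912  0.06130308]
 blue [337.11029412 152.66176471] 136 [ 0.46822888 -0.08364468  0.1126784 ]
 blue [237.77205882 173.75735294] 136 [ 0.63423302 -0.17106497  0.1187564 ]
 blue [193.27848101 195.        ] 158 [ 0.72329235 -0.18454035  0.11859882]
 blue [173.41489362 222.59042553] 188 [ 0.79134593 -0.152912    0.11883901]
  yellow 2797 ((710.4530029296875, -34.264251708984375), (355.9941101074219, 344.3448791503906), 34.32599639892578)
  lid 872 ((762.7797241210938, 51.12147521972656), (174.63497924804688, 189.10995483398438), 21.604280471801758)
side deck 6833 0.060016282292079996 ((600.7058715820312, 42.77809143066406), (240.00340270996094, 222.68276977539062), 19.90839195251465)
 plate 4437 [0.54353478 0.09850605 0.09347828] [ 0.12940258 -0.36074367  0.9236444 ] tilt 0.3933130586539885 dir -70.26655152614693 zmax 0.12021295382666297 tip [0.52850981 0.15393017 0.11771643]
 chip [288 230  37  29 468] [ 0.58782431 -0.00952532  0.0623135 ]
 blue [469.08450704 211.52464789] 284 [ 0.78352284 -0.15943411  0.11747576]
 blue [457.07449857 238.05157593] 349 [ 0.71646318 -0.19109792  0.11770966]
 blue [406.01503759 258.62656642] 399 [ 0.62775144 -0.17785673  0.11781251]
 blue [266.82046679 280.60861759] 557 [ 0.46304879 -0.09117035  0.11128695]
  yellow 3400 ((753.5610961914062, -51.08583068847656), (456.2117004394531, 207.9618682861328), 68.93277740478516)
  lid 2001 ((807.9712524414062, 24.07227325439453), (90.29448699951172, 119.47650909423828), 22.8709659576416)
```

```bash
python3 - <<'E'
from h import *
import pickle
# beaker base pixel (centre of glass floor/bottom rim) ray onto table, reader-frame
a=np.radians(19.8); yr=np.array([np.cos(a),np.sin(a)]); xr=np.array([np.sin(a),-np.cos(a)]); o=np.array([.6025,.046])
for n,px,z in(("scene",(348,362),.004),("side",(322,152),.095),("scene",(348,320),.095)):
    d=pickle.load(open(n+".pkl","rb")); R=cv2.Rodrigues(np.array(d["rvec"],float))[0]; C=-R.T@np.array(d["tvec"]).ravel()
    r=R.T@np.array([(px[0]-d["cx"])/d["fx"],(px[1]-d["cy"])/d["fy"],1]); p=C+r*(z-C[2])/r[2]
    print(n,p,"reader",(p[:2]-o)@xr,(p[:2]-o)@yr)
E
```

```text
scene [0.76404213 0.17135325 0.004     ] reader -0.06322201560449746 0.19445378068435643
side [0.76180895 0.16617411 0.095     ] reader -0.05910552758904242 0.19059825527384744
scene [0.76518464 0.17156272 0.095     ] reader -0.06303209570902739 0.19559970446119965
```

jog_arm([
  [[2,4,4],[0,0,5],0],
  [[5,9,8],[0,0,10],0],
  [[8,14,12],[0,0,16],0],
  [[11,19,16],[0,0,22],0],
  [[14,24,18],[0,0,28],0],
  [[17,29,18],[0,0,34],0],
  [[20,34,18],[0,0,40],0],
  [[22,38,18],[0,0,44],0],
])

```text
clock: 1.1
position: [0.4478, -0.2002, 0.4067]
ee_rot: [2.642, 1.699, 0.0]
force: [1.6, -0.5, -0.8]
width: 0.181
gripper_force: 0.0
```

jog_arm([
  [[0,6,0],[0,0,5],0],
  [[0,12,0],[0,0,11],0],
  [[1,18,0],[0,0,17],0],
  [[2,24,0],[0,0,23],0],
  [[2,30,0],[0,0,29],0],
  [[3,36,0],[0,0,35],0],
  [[4,42,0],[0,0,40],0],
  [[4,47,0],[0,0,44.5],0],
])

```text
clock: 2.1
position: [0.4871, 0.2696, 0.4061]
ee_rot: [-1.803, -2.572, 0.001]
force: [1.3, 0.6, -0.2]
width: 0.007
gripper_force: 0.0
```

jog_arm([
  [[0,0,0],[-7.5,-2.7,0],0],
  [[0,0,0],[-15,-5.4,0],0],
  [[0,0,0],[-22.6,-8.1,0],0],
  [[0,0,0],[-30,-10.8,0],0],
  [[0,0,0],[-37.6,-13.6,0],0],
  [[0,0,0],[-37.6,-13.6,0],0],
])

```text
clock: 2.85
position: [0.4858, 0.2696, 0.4044]
ee_rot: [1.442, 2.066, -0.53]
force: [0.7, 0.4, 0.3]
width: 0.004
gripper_force: 0.0
```

```bash
cat > s.py <<'E'
from h import *
s=arm.observe(); R=cv2.Rodrigues(np.array(s["ee_rot"]))[0]
a=np.radians(19.8); yr=np.array([np.cos(a),np.sin(a),0]); xr=np.array([np.sin(a),-np.cos(a),0]); z=np.array([0,0,1])
B=np.stack([xr,yr,z]); sp=np.array([.569,.050,.068])
print(s["clock"],"pos",s["position"],"rel spine (reader) mm",1000*B@(s["position"]-sp)); print("toolz",B@R[:,2],"tooly",B@R[:,1]); print("F",B@s["force"],"j",np.round(s["joints"],2))
E
python3 s.py
```

```text
2.85 pos [0.48582039 0.26960138 0.40441348] rel spine (reader) mm [-234.79480553   -3.87477834  336.41348468]
toolz [ 6.43197975e-01  6.11073445e-04 -7.65699674e-01] tooly [-0.00529564  0.99997932 -0.00365036]
F [-0.0975671   0.78689146  0.28235777] j [-0.56  0.48 -0.64  1.35  0.75  1.92 -0.8 ]
```

jog_arm([
  [[0.3,-0.6,-4],[0,0,0],0],
  [[0.7,-1.7,-9],[0,0,0],0],
  [[1.1,-2.8,-14],[0,0,0],0],
  [[1.6,-3.8,-19],[0,0,0],0],
  [[2.1,-4.8,-24.3],[0,0,0],0],
  [[2.1,-4.8,-24.3],[0,0,0],0],
])

```text
clock: 3.6
position: [0.5079, 0.2163, 0.1618]
ee_rot: [1.452, 2.061, -0.534]
force: [0.8, 0.2, 1.5]
width: 0.007
gripper_force: 0.0
```

```bash
python3 s.py; python3 - <<'E'
from h import *
cv2.imwrite("pics/a1.png",arm.get_image("scene")["img"][100:340,220:540,::-1].repeat(2,0).repeat(2,1))
E
```

```text
3.6 pos [0.50794209 0.21630646 0.16183548] rel spine (reader) mm [-177.15717591   -1.11391      93.83548142]
toolz [ 0.64320736 -0.0056492  -0.76567119] tooly [ 0.00410628  0.99998385 -0.00392847]
F [0.06727552 0.8500501  1.45984916] j [-0.49  0.66 -0.6   1.72  0.84  1.51 -1.08]
```

View pics/a1.png

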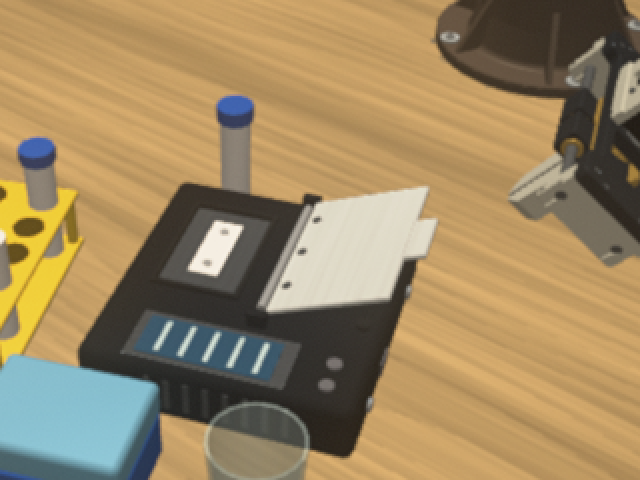

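The crop shows the closed fingertips at (525,195), level with the tab at (425,240) and still clear of it. Next I go in under the tab.

jog_arm([
  [[0.4,-1,-2.5],[0,0,0],0],
  [[0.9,-2.5,-4.5],[0,0,0],0],
  [[1.5,-4,-6.4],[0,0,0],0],
  [[2.0,-5.5,-7.8],[0,0,0],0],
  [[2.0,-5.5,-7.8],[0,0,0],0],
])

```text
clock: 4.28
position: [0.5287, 0.1636, 0.0867]
ee_rot: [1.451, 2.059, -0.526]
force: [-0.3, 0.1, 0.2]
width: 0.0
gripper_force: 0.0
```

```bash
python3 s.py; python3 - <<'E'
from h import *
cv2.imwrite("pics/a2.png",arm.get_image("side")["img"][100:340,120:440,::-1].repeat(2,0).repeat(2,1))
E
```

```text
4.275 pos [0.5287061  0.16359938 0.08667572] rel spine (reader) mm [-120.5325449     0.56865983   18.67572029]
toolz [ 6.42864691e-01  1.63411198e-04 -7.65979740e-01] tooly [0.00196789 0.99999632 0.00186493]
F [-0.15638971 -0.26965469  0.19237221] j [-0.42  0.73 -0.56  1.83  0.95  1.36 -1.15]
```

View pics/a2.png

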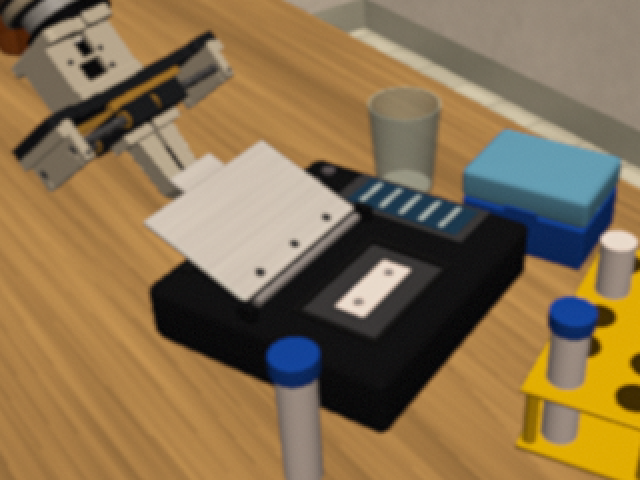

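The crop shows the fingertips at (180,185), under the tab and touching nothing. Next I work out the arc.

```bash
cat > p.py <<'E'
import sys
from s import *
# tip path pushing plate underside; args: q list deg
def tcp(q,r=112,h=9.5,ta=40):
    q,t=np.radians([q,ta]); d=np.array([np.sin(t),-np.cos(t)]); n=-np.array([d[1],-d[0]])
    e=np.array([-np.cos(q),np.sin(q)]); m=np.array([np.sin(q),np.cos(q)])
    if d@m<0: return 128*e-2.5*m+(112-96+max(0,(50-np.degrees(q))*.3))*d-h*n
    sg=np.sign(n@m); return r*e-2.5*m-sg*h*n
if __name__=="__main__":
    cur=s["position"]
    for q in map(float,sys.argv[1:]):
        x,z_=tcp(q); w=sp+B.T@np.array([x,0,z_])/1000
        print(q,[round(x),round(z_)],"cm",np.round(100*(w-cur),1).tolist())
E
python3 p.py 22 27 32 37 42 47 52 57 62 67 72 77 82 87 92
```

```text
4.325 pos [0.52850108 0.16488761 0.08690332] rel spine (reader) mm [-121.81406769    0.81213474   18.90331693]
toolz [ 0.64210763  0.00136168 -0.76661329] tooly [7.18363791e-04 9.99996915e-01 2.37791204e-03]
F [-0.49849003 -0.62062019 -0.24277576] j [-0.42  0.73 -0.56  1.82  0.95  1.36 -1.15]
22.0 [-111, 21] cm [0.3, -1.0, 0.2]
27.0 [-108, 32] cm [0.4, -1.4, 1.3]
32.0 [-103, 43] cm [0.5, -1.8, 2.4]
37.0 [-98, 54] cm [0.7, -2.2, 3.5]
42.0 [-92, 64] cm [0.9, -2.8, 4.5]
47.0 [-86, 73] cm [1.2, -3.4, 5.4]
52.0 [-78, 81] cm [1.4, -4.1, 6.2]
57.0 [-70, 86] cm [1.7, -4.9, 6.8]
62.0 [-62, 92] cm [1.9, -5.6, 7.3]
67.0 [-53, 96] cm [2.2, -6.5, 7.7]
72.0 [-44, 100] cm [2.6, -7.3, 8.1]
77.0 [-35, 102] cm [2.9, -8.2, 8.4]
82.0 [-25, 104] cm [3.2, -9.1, 8.6]
87.0 [-16, 106] cm [3.5, -10.0, 8.7]
92.0 [-6, 106] cm [3.9, -10.9, 8.7]
```

jog_arm([
  [[0.3,-1.0,0.2],[0,0,0],0],
  [[0.4,-1.4,1.3],[0,0,0],0],
  [[0.5,-1.8,2.4],[0,0,0],0],
  [[0.7,-2.2,3.5],[0,0,0],0],
  [[0.9,-2.8,4.5],[0,0,0],0],
  [[0.9,-2.8,4.5],[0,0,0],0],
])

```text
clock: 5.08
position: [0.5376, 0.1361, 0.1319]
ee_rot: [1.45, 2.06, -0.525]
force: [0.2, -0.6, -0.3]
width: 0.004
gripper_force: 0.0
```

```bash
python3 p.py 47 52 57 62 67 72 77 82;python3 - <<'E'
from h import *
cv2.imwrite("pics/a3.png",arm.get_image("side")["img"][100:340,120:440,::-1].repeat(2,0).repeat(2,1))
E
```

```text
5.075 pos [0.53755897 0.13606722 0.13187594] rel spine (reader) mm [-91.62926462  -0.42802996  63.87594303]
toolz [ 0.64294713  0.00150509 -0.76590909] tooly [7.49309504e-04 9.99996355e-01 2.59410543e-03]
F [ 0.63387182 -0.00631924 -0.31940794] j [-0.37  0.65 -0.57  1.83  0.93  1.38 -1.06]
47.0 [-86, 73] cm [0.2, -0.6, 0.9]
52.0 [-78, 81] cm [0.5, -1.2, 1.7]
57.0 [-70, 86] cm [0.8, -2.0, 2.3]
62.0 [-62, 92] cm [1.0, -2.8, 2.8]
67.0 [-53, 96] cm [1.3, -3.6, 3.2]
72.0 [-44, 100] cm [1.6, -4.4, 3.6]
77.0 [-35, 102] cm [2.0, -5.3, 3.9]
82.0 [-25, 104] cm [2.3, -6.2, 4.1]
```

View pics/a3.png

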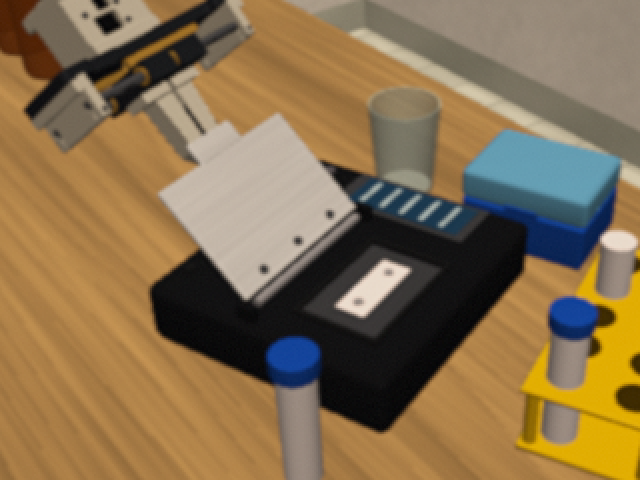

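The plate has risen with the fingers under the tab (tab at (213,140)), and the reader has not moved. Continuing.

jog_arm([
  [[0.2,-0.6,0.9],[0,0,0],0],
  [[0.5,-1.2,1.7],[0,0,0],0],
  [[0.8,-2.0,2.3],[0,0,0],0],
  [[1.0,-2.8,2.8],[0,0,0],0],
  [[1.3,-3.6,3.2],[0,0,0],0],
  [[1.6,-4.4,3.6],[0,0,0],0],
  [[2.0,-5.3,3.9],[0,0,0],0],
  [[2.3,-6.2,4.1],[0,0,0],0],
])

```text
clock: 6.12
position: [0.5602, 0.0738, 0.1719]
ee_rot: [1.449, 2.061, -0.527]
force: [-1.2, 1.9, 0.6]
width: 0.004
gripper_force: 0.7
```

```bash
cat > q.py <<'E'
from s import *
# plate angle + spine position from depth (side cam): bright points above deck near spine
d=arm.get_image("side"); W=cloud(d); hsv=cv2.cvtColor(d["img"],cv2.COLOR_RGB2HSV)
L=(W-sp)@B.T
m=(d["depth"]>0)&(hsv[...,1]<60)&(hsv[...,2]>90)&(abs(L[...,1])<.07)&(abs(L[...,0])<.14)&(L[...,2]>.005)
m&=(np.linalg.norm(L[...,[0,2]],axis=-1)<.112)
P=L[m]; qq=np.degrees(np.arctan2(P[:,2],-P[:,0])); print("q med",m.sum(),np.round(np.percentile(qq,[10,50,90]),1))
dk=(d["depth"]>0)&(hsv[...,2]<75)&(abs(W[...,2]-.06)<.006)
_,C,st,_=cv2.connectedComponentsWithStats(dk.astype(np.uint8)); dk=C==1+st[1:,4].argmax()
print("reader",cv2.minAreaRect((W[dk][:,:2]*1000).astype(np.float32)))
E
python3 q.py; python3 p.py 87 92 97 102 107 112 117 122
```

```text
6.125 pos [0.56018903 0.07381181 0.17189205] rel spine (reader) mm [-25.388683    -0.22410615 103.89205363]
toolz [ 6.42801928e-01  5.55609095e-04 -7.66032227e-01] tooly [2.78055395e-05 9.99999719e-01 7.48640035e-04]
F [-2.2301751  -0.44216881  0.64107131] j [-0.25  0.56 -0.56  1.84  0.94  1.36 -0.92]
q med 3638 [83.6 85.1 92.1]
reader ((600.70361328125, 42.246795654296875), (239.26124572753906, 222.31585693359375), 19.72878074645996)
6.175 pos [0.56060116 0.07236531 0.17221172] rel spine (reader) mm [-23.88809278  -0.32633035 104.21172212]
toolz [ 6.43661910e-01 -1.93195701e-04 -7.65309942e-01] tooly [1.42510621e-03 9.99998537e-01 9.46141066e-04]
F [-0.3142438   0.51822284  0.56386424] j [-0.25  0.56 -0.56  1.84  0.94  1.36 -0.92]
87.0 [-16, 106] cm [0.3, -0.8, 0.1]
92.0 [-6, 106] cm [0.6, -1.7, 0.2]
97.0 [4, 105] cm [1.0, -2.6, 0.1]
102.0 [14, 104] cm [1.3, -3.5, -0.0]
107.0 [23, 102] cm [1.6, -4.4, -0.2]
112.0 [32, 99] cm [1.9, -5.3, -0.6]
117.0 [41, 95] cm [2.2, -6.1, -0.9]
122.0 [50, 90] cm [2.5, -6.9, -1.4]
```

jog_arm([
  [[0.3,-0.8,0.1],[0,0,0],0],
  [[0.6,-1.7,0.2],[0,0,0],0],
  [[1.0,-2.6,0.1],[0,0,0],0],
  [[1.3,-3.5,0],[0,0,0],0],
  [[1.6,-4.4,-0.2],[0,0,0],0],
  [[1.9,-5.3,-0.6],[0,0,0],0],
  [[2.2,-6.1,-0.9],[0,0,0],0],
  [[2.5,-6.9,-1.4],[0,0,0],0],
])

```text
clock: 7.18
position: [0.5852, 0.0051, 0.1575]
ee_rot: [1.449, 2.061, -0.526]
force: [-0.5, 0.9, 1.1]
width: 0.006
gripper_force: 0.5
```

```bash
python3 q.py; python3 p.py 127 132 137 142 147 152 157 160
```

```text
7.175 pos [0.58524825 0.00506935 0.15753995] rel spine (reader) mm [4.77782825e+01 6.79458697e-02 8.95399496e+01]
toolz [ 0.64272409  0.00096668 -0.76609713] tooly [-2.22386036e-04  9.99999397e-01  1.07524883e-03]
F [-1.0007439  -0.12202113  1.07903422] j [-0.14  0.56 -0.53  1.88  1.    1.26 -0.87]
q med 193 [120.6 122.1 132.5]
reader ((600.9175415039062, 42.78108215332031), (239.34498596191406, 222.35848999023438), 20.14474105834961)
7.225 pos [0.58520106 0.00351966 0.1569595 ] rel spine (reader) mm [49.22036701 -0.50138759 88.95950094]
toolz [ 6.43372686e-01 -7.40136495e-04 -7.65552767e-01] tooly [1.20273355e-03 9.99999276e-01 4.39812306e-05]
F [ 1.37595987  0.66735296 -0.3771133 ] j [-0.14  0.56 -0.53  1.88  1.01  1.26 -0.87]
127.0 [58, 85] cm [0.3, -0.8, -0.4]
132.0 [66, 79] cm [0.6, -1.5, -1.0]
137.0 [73, 72] cm [0.9, -2.2, -1.7]
142.0 [94, 77] cm [1.6, -4.2, -1.2]
147.0 [100, 69] cm [1.8, -4.7, -2.0]
152.0 [105, 61] cm [1.9, -5.2, -2.8]
157.0 [109, 52] cm [2.1, -5.6, -3.7]
160.0 [112, 47] cm [2.2, -5.9, -4.2]
```

jog_arm([
  [[0.3,-0.8,-0.4],[0,0,0],0],
  [[0.6,-1.5,-1.0],[0,0,0],0],
  [[0.9,-2.2,-1.7],[0,0,0],0],
  [[1.0,-2.8,-2.4],[0,0,0],0],
  [[1.2,-3.3,-3.0],[0,0,0],0],
  [[1.4,-3.8,-3.7],[0,0,0],0],
  [[1.5,-4.2,-4.3],[0,0,0],0],
  [[1.6,-4.4,-4.8],[0,0,0],0],
])

```text
clock: 8.22
position: [0.601, -0.0387, 0.1093]
ee_rot: [1.449, 2.061, -0.526]
force: [-1.1, 0.2, 0.1]
width: 0.004
gripper_force: 0.3
```

```bash
sed -i 's/"side"/"scene"/' q.py; python3 q.py; python3 s.py
```

```text
8.225 pos [ 0.60100769 -0.03866844  0.10933168] rel spine (reader) mm [9.42686509e+01 8.00515356e-02 4.13316848e+01]
toolz [ 6.42678764e-01  6.55247991e-04 -7.66135482e-01] tooly [-1.20762925e-04  9.99999708e-01  7.53960685e-04]
F [-0.51085043 -0.95398758  0.08064335] j [-0.09  0.62 -0.49  1.92  1.1   1.17 -0.91]
q med 1873 [152.2 158.  159.8]
reader ((603.9537353515625, 49.005096435546875), (239.46011352539062, 220.07737731933594), 19.985361099243164)
8.275 pos [ 0.60086693 -0.03893751  0.1088313 ] rel spine (reader) mm [94.47413516 -0.14352334 40.83129788]
toolz [ 6.42671719e-01  6.03819832e-05 -7.66141670e-01] tooly [6.60215995e-05 9.99999989e-01 1.34194760e-04]
F [0.40869221 0.04182709 0.39223545] j [-0.09  0.63 -0.49  1.92  1.1   1.17 -0.91]
```

jog_arm([
  [[0.1,-0.3,-0.4],[0,0,0],0],
  [[0.2,-0.5,-0.8],[0,0,0],0],
  [[0.2,-0.6,-1.2],[0,0,0],0],
  [[0.3,-0.7,-1.6],[0,0,0],0],
  [[0.3,-0.8,-2.0],[0,0,0],0],
  [[0.3,-0.9,-2.4],[0,0,0],0],
  [[0.3,-0.9,-2.6],[0,0,0],0],
  [[0.4,-1.0,-2.8],[0,0,0],0],
])

```text
clock: 9.28
position: [0.605, -0.0482, 0.0816]
ee_rot: [1.449, 2.062, -0.526]
force: [0.2, -0.1, 0.3]
width: 0.003
gripper_force: 0.2
```

```bash
python3 s.py; python3 q.py|tail -2
```

```text
9.275 pos [ 0.60500666 -0.04824287  0.08162432] rel spine (reader) mm [104.63165309   0.59939187  13.62432308]
toolz [ 0.64254866  0.00103336 -0.76624418] tooly [-5.24414740e-04  9.99999449e-01  9.08849023e-04]
F [0.15412946 0.13635628 0.28302738] j [-0.09  0.67 -0.47  1.93  1.14  1.14 -0.95]
q med 447 [ 93.7 175.7 176.8]
reader ((603.876708984375, 49.040985107421875), (239.14788818359375, 220.28794860839844), 20.112314224243164)
```

jog_arm([
  [[0,0,-0.1],[0,0,0],0],
  [[0,0,-0.2],[0,0,0],0],
  [[0,0,-0.3],[0,0,0],0],
  [[0,0,-0.4],[0,0,0],0],
  [[0,0,-0.5],[0,0,0],0],
  [[0,0,-0.5],[0,0,0],0],
])

```text
clock: 10.07
position: [0.6052, -0.0484, 0.077]
ee_rot: [1.449, 2.061, -0.526]
force: [0.6, -0.1, 3.2]
width: 0.001
gripper_force: 1.3
```

jog_arm([
  [[0,0,-0.1],[0,0,0],0],
  [[0,0,-0.1],[0,0,0],0],
  [[0,0,-0.2],[0,0,0],0],
  [[0,0,-0.2],[0,0,0],0],
])

```text
clock: 10.58
position: [0.6053, -0.0486, 0.0761]
ee_rot: [1.448, 2.059, -0.526]
force: [-2.8, 1.6, 11.7]
width: 0.004
gripper_force: 6.3
```

```bash
python3 s.py
```

```text
10.575 pos [ 0.60534108 -0.04856697  0.07611359] rel spine (reader) mm [105.04986897   0.80425273   8.11358724]
toolz [ 0.64416568  0.00152696 -0.76488447] tooly [-3.45605240e-05  9.99998064e-01  1.96721265e-03]
F [-2.39871617 -2.0845453  11.66349962] j [-0.09  0.68 -0.46  1.94  1.15  1.13 -0.96]
```

The force rose sharply at the height expected for closed, so the plate is on its stop. Withdrawing straight up.

jog_arm([
  [[0,0,0.5],[0,0,0],0],
  [[0,0,2],[0,0,0],0],
  [[-0.3,1,6],[0,0,0],0],
  [[-0.7,2,11],[0,0,0],0],
  [[-1,3,17],[0,0,0],0],
  [[-1.5,5,22],[0,0,0],0],
  [[-2,8,26],[0,0,0],0],
  [[-3,12,28],[0,0,0],0],
])

```text
clock: 11.58
position: [0.5748, 0.0721, 0.3581]
ee_rot: [1.452, 2.059, -0.522]
force: [0.5, 0.3, -0.8]
width: 0.002
gripper_force: 0.0
```

```bash
python3 - <<'E'
from h import *
a=np.radians(19.8); xr=np.array([np.sin(a),-np.cos(a),0]); yr=np.array([np.cos(a),np.sin(a),0]); B=np.stack([xr,yr,[0,0,1]]); sp=np.array([.569,.05,.068])
for n in("side","scene"):
    d=arm.get_image(n); L=(cloud(d)-sp)@B.T; hsv=cv2.cvtColor(d["img"],cv2.COLOR_RGB2HSV)
    m=(d["depth"]>0)&(hsv[...,1]<60)&(hsv[...,2]>90)&(abs(L[...,1])<.07)&(L[...,0]>.015)&(L[...,0]<.105)&(abs(L[...,2])<.03)
    P=L[m]*1000; k,c=np.polyfit(P[:,0],P[:,2],1); print(n,m.sum(),"slope deg",np.degrees(np.arctan(k)),"z at 0",c)
    cv2.imwrite(f"pics/f_{n}.png",d["img"][...,::-1])
E
```

```text
side 3100 slope deg -0.10206463015850173 z at 0 2.462476529562344
scene 2731 slope deg -0.12956071499095745 z at 0 1.4683020044628714
```

View pics/f_side.png

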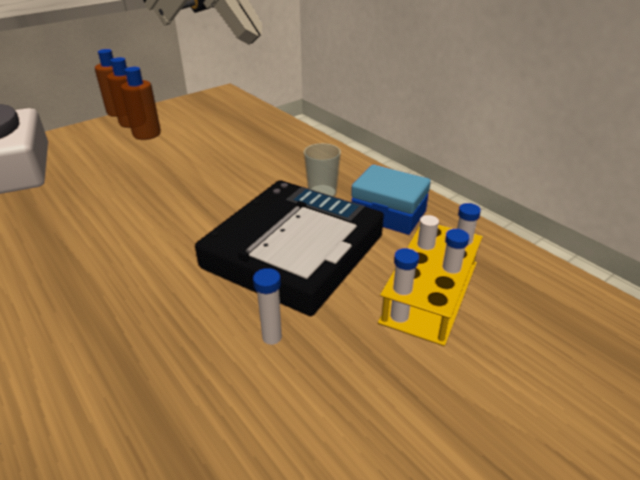

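View pics/f_scene.png

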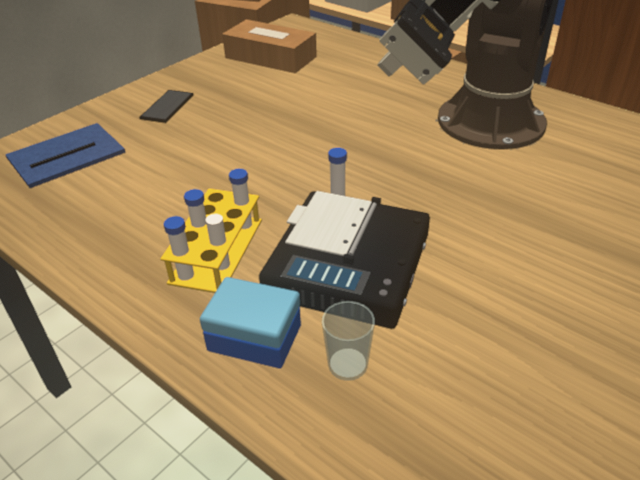

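Both views show the plate flat over the bay, at (305,240) in the side view and (330,222) in the scene view, with a fitted slope of about 0.1°. The beaker, tube, tip box and rack are where they were, and the hand is clear.

```bash
python3 -c "
from cell import arm
print(arm.sign_off())"
```

```text
the job is handed in; nothing more can be done
None
```

The shield plate is closed flat over the sample bay. The reader, beaker, tube, tip box and rack are where they were, the hand is clear, and the job was handed in at about 12 s.

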